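# Roll the knurled wheel to set the jaw gap

## Task

Set the jaw fixture to its gauge blade: with a fingertip on top of the knurled wheel, roll the wheel in as many strokes as it needs until the sliding jaw has closed up so that its gripping face (the face looking at the fixed jaw) is in line with the thin upright gauge blade beside the jaws, then lift the finger clear. Move the jaw only by rolling the wheel: do not touch the jaw itself, and do not pinch or bear down hard on the wheel. Leave everything else on the bench where it stands; nothing is picked up.

Things in the scene. Friction and masses are not known exactly. Their poses are not given: they have to be found in the camera images.
- wheel_top (a point): Highest point of the knurled wheel's rim, where the fingertip goes; about 85 mm above the bench at rest. It does not turn with the wheel. Its level x axis points from the wheel towards the jaws: dragging the wheel's top along +x closes the gap, along -x opens it. The jaw moves one third as far as the rim does (10 mm per rad). The axle lies along y. The wheel stays where it is left.
- wheel: The knurled steel wheel, radius 30 mm, 20 mm wide, axle level; origin at its centre, 30 mm below its top; its axes turn with it. It stands between two grey cheeks whose tops lie 15 mm below the wheel's top and whose outer faces are 26 mm either side of its middle plane. Rolling it needs about 1 to 2 N along the rim.
- beam: Sprung beam that carries wheel, cheeks and sliding jaw; origin at its pivot under the fixed jaw's face, 180 mm from the axle, axes as wheel_top. Pressed from above, the wheel sinks up to 8 mm with it (the jaw only 1 to 3 mm): about 3 to 4 N to start, then 1.2 N more per mm. Pressing the wheel 3 to 5 mm down gives a good grip for rolling. It springs back up.
- jaw_face (a point): On the sliding jaw: middle of the upper edge of its gripping face, 48 mm above the bench. x points along the travel to the fixed jaw (closing). The jaw is a steel block 24 mm along the travel (on the -x side of this point), 60 mm across, 32 mm high. At the start the gap to the fixed jaw is 44 to 56 mm and this point is 124 to 136 mm from the wheel's axle in plan.
- jaw: The same sliding jaw; origin at the foot of its gripping face, 36 mm below jaw_face, same axes.
- mark (a point): Middle of the top edge of the gauge blade: a fixed dark steel upright plate 2.5 mm thick, 14 mm across, 42 mm high with a small foot, standing on the fixture's base beside the jaws (on their -y side), top 54 mm above the bench, clear of the jaw's path. x as the jaw's. It stands 11 to 24 mm before the fixed jaw's face. The gap is set when jaw_face is level with this point along x.
- holder: The whole fixture, bolted to the bench; origin under its middle, x from wheel to fixed jaw. Base plate 250 x 100 x 12 mm; wheel axle at x = -80 mm; fixed jaw's face at x = +100 mm, the jaw 60 mm across, its top 48 mm above the bench.
- loupe: Loose black eye loupe, 38 mm across, 30 mm high, standing beside the fixture; origin at the centre of its underside. Leave it.
- mandrel: Loose steel ring mandrel on a 48 mm round foot, 85 mm high, beside the fixture; origin under its centre. Leave it.
- blank: Loose brass ring blank, 26 mm across, 12 mm high, beside the fixture; origin under its centre. Leave it.
- jar: Loose glass jar with a steel lid, 48 mm across, 55 mm high, beside the fixture; origin under its centre. Leave it.
- driver: Loose screwdriver with black handle, 150 mm long, lying to the robot's left. Leave it.
- pack: Loose cardboard pack 50 x 90 x 30 mm, to the left of the fixture. Leave it.
- dish: Loose white dish, 80 mm across, 25 mm high, to the robot's right. Leave it.

How it is judged:
By the outcome, as a careful person would: the job done as asked, in the order asked, and still so for the second after the job is handed in, with the robot touching nothing.
It also fails if it takes over 48 s, if anything falls off the work surface, if the arm or the gripper's body presses on something with over 40 N, if the wrist force passes 120 N, or if a joint passes its speed limit or range.

## Robot

A 6-joint arm with a two-finger parallel gripper is mounted at the origin on the work surface. World frame = base frame: x ahead of the robot, y to its left, z up, the work surface at z = 0. Lengths are in m, angles in rad, forces in N, time in s.
With the tool pointing down it reaches from about 0.275 to 0.825 m from the base axis. Payload 5.2 kg.
Tool frame: the origin (TCP) lies on the mounting face of the last link; the fingertips stand bot.tip_extent ahead of it and the grasp point (between the pads) lies 167 mm ahead of it (bot.tip_extent is the distance from the TCP to the fingertips, in m); z points along the fingers, y is the direction in which the jaws open and shut (so a half turn about z gives the same grasp; the last joint's range is limited). The gripper opens to 93 mm and grips with 3 to 60 N. Pads are 15 mm wide; open, the fingers measure 128 mm over their backs; the gripper's body (75 mm by 188 mm) begins 65 mm behind the grasp point.
Start: joints at [0.927, 0.259, 1.535, -0, 1.348, -0.203], TCP at [0.235, 0.497, 0.405] pointing down, gripper open.
Joint ranges: [-3.14, 3.14], [-0.91, 2.08], [0.19, 2.58], [-1.22, 4.36], [0.22, 2.71], [-3.12, 3.12]. Speed limits (rad/s): [2.57, 2.57, 3.14, 3.14, 3.14, 3.14].

## Interface

Orientations are given as a rotation vector (axis times angle).
In Python, from plant import bot gives the robot as it stands. The module is installed in compiled form; this text tells all that it offers.
- The arm moves only by the shell command python3 -m creep 'ROWS' [FORCE]. ROWS is JSON, a list of rows, each a list of 7 numbers: the shift along the world's x, y, z in cm, then the turn, a rotation vector about the world's x, y, z in degrees, then the finger opening in cm, from 0 to 9.3. A call has 1 to 10 rows; each row is the pose to reach, as a shift and turn from the pose measured when the call began; what a row does not reach only later rows make up. A row lasts 1/12 s, in which the tool goes at most 41.7 mm and 7.16 degrees, less where a joint would pass 70% of its speed; a pose out of reach is approached as far as the arm can. A call with a gripper value outside its range is refused whole. The fingers move at their own pace and stop on an object; FORCE is the grip in N (left out, the last holds). Time passes only in rows, so rows that repeat a pose let the fingers close. It gives the time, the measured TCP pose, the force and the opening at its end, in the units of the state.
- bot.get_obs(): the state, without advancing time (a new reading comes with each control period).
- bot.camera(name): name is "scene" or "top" or "wrist"; returns the picture (420x560x3 uint8, blue, green, red); there is no depth.
- bot.camera_params(name): a dict with "fx", "fy", "cx", "cy" (pixels), "k1" (the pictures are not rectified: a ray, as slopes to the right and down, at radius r is drawn at 1 + k1 r^2 times it, then the intrinsics apply), "eye" and "rotation" of the camera in the world; the wrist camera has in their place "T_tool_cam" (4x4, takes a point from camera to tool coordinates, whose origin is the TCP and whose axes are the flange's). Camera axes: x right, y up, looking along -z (the intrinsics and any distortion apply to the point x, -y, -z); pixel columns grow to the right and rows downward; lengths in m; the calibration is good to about 2 mm. A picture is of the moment at which its call begins: read the wrist's pose just before it. camera_params takes no time and is no camera call.
- bot.close_job(): hands the job in, once; it reports no verdict.
The state is a dict: "clock": time; "q": joint angles; "joint_velocities": joint speeds; "tau": joint torques, N m; "tcp_pos": TCP position; "orientation": TCP orientation; "contact_force": force on the tool from outside, world axes, zero at the start; "moment": the same for the moment, N m; "width": finger opening in m.
Only numpy, scipy, OpenCV 4.12 (cv2) and the standard library are available. Lean on these libraries where they do the work, as an engineer would, in place of code of your own. Each camera call takes 0.05 s, during which the arm holds its last target.

## Working session

There is one attempt and no reset: what is moved stays moved. The work goes in short steps, Python scripts to look and compute and a shell command to move; the robot and the scene stay as the last step left them, time stands still between calls to the robot, and variables do not carry over. Pictures are saved under pics/ and viewed, and the job is handed in when it is done.

```bash
mkdir -p pics
cat > h.py <<'E'
import numpy as np, cv2
from plant import bot
from scipy.spatial.transform import Rotation as R
def snap(n,f):
    o=bot.get_obs(); im=bot.camera(n); cv2.imwrite('pics/'+f,im); return im,o
def cam(n,o=None):
    p=bot.camera_params(n)
    if n=='wrist':
        T=np.eye(4);T[:3,:3]=R.from_rotvec(o['orientation']).as_matrix();T[:3,3]=o['tcp_pos']
        M=T@np.array(p['T_tool_cam']);return p,M[:3,3],M[:3,:3]
    r=np.array(p['rotation']); 
    if r.shape!=(3,3): r=R.from_rotvec(r).as_matrix()
    return p,np.array(p['eye']),r
def ray(c,u,v):
    p,e,r=c; K=np.array([[p['fx'],0,p['cx']],[0,p['fy'],p['cy']],[0,0,1]])
    d=np.array([(u-p['cx'])/p['fx'],(v-p['cy'])/p['fy']]); s=d.copy()
    for _ in range(30): s=d/(1+p['k1']*(s@s))
    return e,r@np.array([s[0],-s[1],-1])
def atz(c,u,v,z):
    e,d=ray(c,u,v); return e+d*(z-e[2])/d[2]
def proj(c,P):
    p,e,r=c; q=r.T@(np.array(P)-e); s=np.array([q[0],-q[1]])/-q[2]; s=s*(1+p['k1']*(s@s))
    return np.array([p['fx']*s[0]+p['cx'],p['fy']*s[1]+p['cy']])
E
python3 - <<'E'
from h import *
for n in('scene','top','wrist'):
    im,o=snap(n,n+'0.png')
    p=bot.camera_params(n);print(n,p)
print(bot.get_obs(),bot.tip_extent)
E
```

```text
scene {'fx': 380.7000315928232, 'fy': 380.7000315928232, 'cx': 289.89300941752083, 'cy': 206.58027144475983, 'k1': -0.06868514733817958, 'eye': array([ 1.05471009, -0.23478063,  0.6737459 ]), 'rotation': array([0.67520929, 0.45232018, 1.10271674])}
top {'fx': 447.7190782054651, 'fy': 447.7190782054651, 'cx': 276.93850223343406, 'cy': 206.21136087797797, 'k1': -0.05430374491594731, 'eye': array([4.63584270e-01, 1.15976488e-04, 1.09628065e+00]), 'rotation': array([ 0.05576476, -0.04990134, -1.54090073])}
wrist {'fx': 290.88979364448795, 'fy': 290.88979364448795, 'cx': 280.0339442008227, 'cy': 207.8203839450108, 'k1': -0.02091781325848725, 'T_tool_cam': array([[ 1.97564319e-04,  9.60699615e-01,  2.77590004e-01,
         7.78752549e-02],
       [ 9.99999826e-01, -3.43870200e-04,  4.78373436e-04,
        -5.70845965e-04],
       [ 5.55028106e-04,  2.77589861e-01, -9.60699517e-01,
         1.90698216e-02],
       [ 0.00000000e+00,  0.00000000e+00,  0.00000000e+00,
         1.00000000e+00]])}
{'clock': 0.15, 'q': array([ 9.27183590e-01,  2.59198412e-01,  1.53579329e+00,  2.71702822e-05,
        1.34798718e+00, -2.02816172e-01]), 'joint_velocities': array([-0.00055287,  0.00015778, -0.00439194, -0.0011159 , -0.00102498,
        0.00082633]), 'tau': array([ 3.75617747e-04, -4.37645388e+01, -2.84234315e+01,  7.16003892e-02,
        3.80127516e-02, -6.72093029e-05]), 'tcp_pos': array([0.23455765, 0.49731798, 0.40411163]), 'orientation': array([-6.86688960e-01, -3.06501717e+00,  1.96790758e-03]), 'contact_force': array([ 0.08761997,  0.48682403, -0.2631716 ]), 'moment': array([ 0.03172793, -0.04695691, -0.00673364]), 'width': 0.09310137058530558} 0.1861
```

View pics/top0.png

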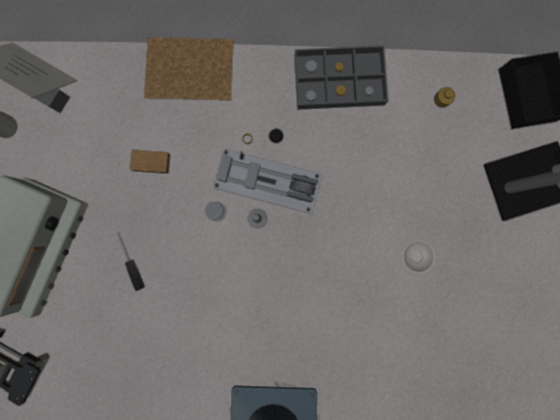

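View pics/scene0.png

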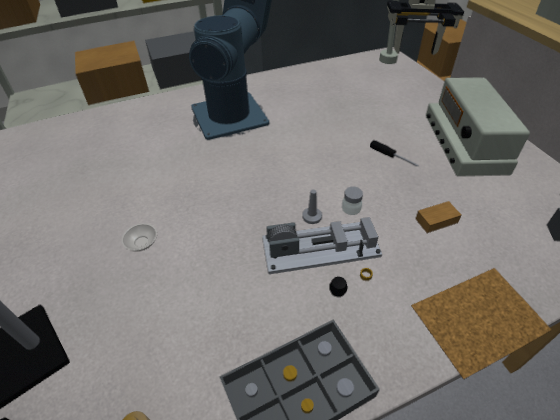

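View pics/wrist0.png

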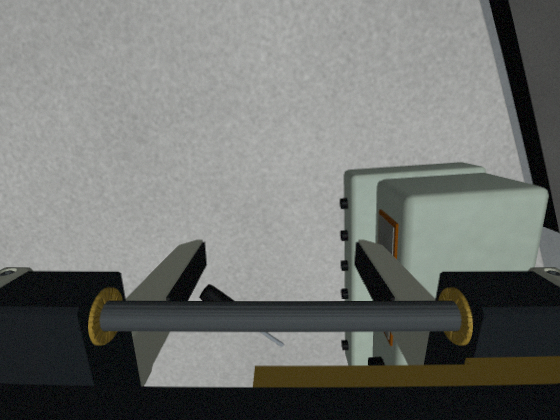

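The top view shows the wheel near (302,187), the jaw near (252,175), the fixed jaw near (224,166) and the blade near (241,155). Next I zoom in.

Run:
```python
import cv2
im=cv2.imread('pics/top0.png')[135:225,195:330]; cv2.imwrite('pics/topz.png',cv2.resize(im,None,fx=5.8,fy=5.8,interpolation=cv2.INTER_CUBIC))
im=cv2.imread('pics/scene0.png')[205:285,250:390]; cv2.imwrite('pics/scz.png',cv2.resize(im,None,fx=5.6,fy=5.6,interpolation=cv2.INTER_CUBIC))
```

```text
(no output)
```

View pics/topz.png

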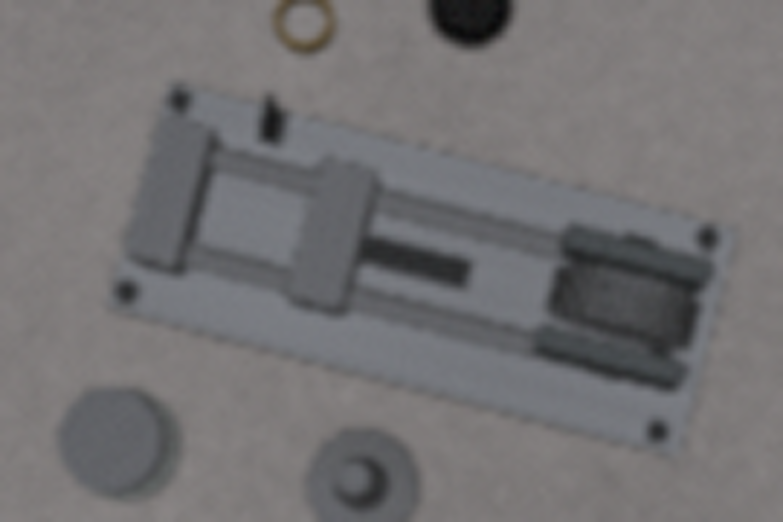

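View pics/scz.png

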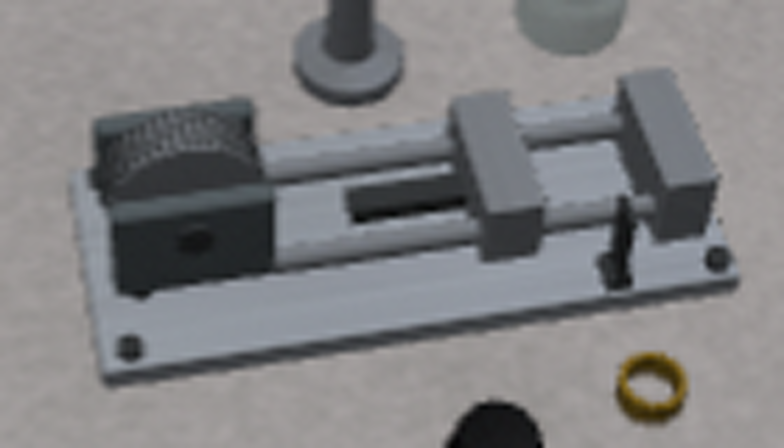

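```bash
cat > m0.py <<'E'
from h import *
from scipy.optimize import least_squares
ct=cam('top'); cs=cam('scene')
zt=lambda a,b:((a+.5)/5.8-.5+195,(b+.5)/5.8-.5+135)
zs=lambda a,b:((a+.5)/5.6-.5+250,(b+.5)/5.6-.5+205)
pts=[ # cam, px, holder local
(ct,zt(172,85),(.125,-.05,.012)),(ct,zt(735,228),(-.125,-.05,.012)),(ct,zt(680,455),(-.125,.05,.012)),(ct,zt(108,308),(.125,.05,.012)),
(ct,zt(216,133),(.1,-.03,.048)),(ct,zt(185,271),(.1,.03,.048)),
(cs,zs(105,378),(-.125,-.05,.012)),(cs,zs(740,280),(.125,-.05,.012)),(cs,zs(70,172),(-.125,.05,.012)),
(cs,zs(668,187),(.1,-.03,.048)),(cs,zs(619,75),(.1,.03,.048))]
def loc(x,P):
    c,s=np.cos(x[2]),np.sin(x[2]);return np.array([x[0]+c*P[0]-s*P[1],x[1]+s*P[0]+c*P[1],P[2]])
f=lambda x:np.concatenate([proj(c,loc(x,P))-np.array(u) for c,u,P in pts])
s=least_squares(f,[.53,.0,1.3],loss='soft_l1');print(s.x,np.degrees(s.x[2]));print(f(s.x).reshape(-1,2).round(1))
x=s.x
wt=loc(x,(-.08,0,.085));print('wheeltop',wt, 'axis',np.cos(x[2]),np.sin(x[2]))
def tolocal(P):
    d=np.array(P)-loc(x,(0,0,0));c,s=np.cos(x[2]),np.sin(x[2]);return np.array([c*d[0]+s*d[1],-s*d[0]+c*d[1]])
for n,c,u,z in [('jawT-',ct,zt(322,160),.048),('jawT+',ct,zt(290,300),.048),('jawS-',cs,zs(543,206),.048),('jawS+',cs,zs(508,92),.048),('bladeT',ct,zt(270,98),.054),('bladeT2',ct,zt(270,108),.054),('bladeS',cs,zs(625,197),.054),('wheelT',ct,zt(628,305),.085)]:
    print(n,(1000*tolocal(atz(c,*u,z))).round(1))
E
python3 m0.py
```

```text
[0.59788148 0.02859774 1.34852047] 77.26453172586426
[[-0.4 -0.5]
 [ 1.5  0. ]
 [ 1.   0.5]
 [ 0.1  0.4]
 [-1.8 -1. ]
 [-2.9 -0.5]
 [-1.5 -0. ]
 [-0.4 -0.7]
 [-1.5  0.3]
 [ 0.9  0. ]
 [ 1.  -0.5]]
wheeltop [ 0.58024547 -0.04943412  0.085     ] axis 0.22045005530350956 0.9753982638474807
jawT- [ 50.5 -28.6]
jawT+ [48.6 30.2]
jawS- [ 48.9 -29.5]
jawS+ [51.6 28.6]
bladeT [ 76.8 -47.1]
bladeT2 [ 75.8 -43.1]
bladeS [ 78.3 -35.7]
wheelT [-83.9   2.5]
```

Holder heading is about 77.3° and the wheel top is near (0.580, -0.049). The jaw face sits at local x ≈ 50 mm and the blade at about 78 mm. I'll move to a close wrist view above the jaw and blade, with the gripper closing on the way.

```bash
python3 -m creep '[[2,-4,0,0,0,6,2],[4,-8,0,0,0,12.6,0],[6,-12,0,0,0,12.6,0],[8,-16,0,0,0,12.6,0],[11,-19,-1,0,0,12.6,0],[14,-21,-2,0,0,12.6,0],[17,-23,-3,0,0,12.6,0],[20,-25,-4,0,0,12.6,0],[23,-27,-5,0,0,12.6,0],[26,-29,-5.4,0,0,12.6,0]]' 20
```

```text
clock: 0.98
tcp_pos: [0.4956, 0.2055, 0.3484]
orientation: [-0.347, -3.12, 0.003]
contact_force: [-0.1, 0.2, -0.0]
width: 0.0309
```

```bash
python3 -m creep '[[3.5,-2.5,0,0,0,0,0],[7,-5,0,0,0,0,0],[10.5,-7.5,0,0,0,0,0],[13.5,-10,0,0,0,0,0],[16.5,-12.5,0,0,0,0,0],[16.5,-12.5,0,0,0,0,0],[16.5,-12.5,0,0,0,0,0]]'
python3 - <<'E'
from h import *
im,o=snap('wrist','w1.png');print(o['tcp_pos'],o['orientation'],o['joint_velocities'].round(3),o['contact_force'])
np.save('o1.npy',np.r_[o['tcp_pos'],o['orientation']])
E
```

```text
clock: 1.57
tcp_pos: [0.6619, 0.0783, 0.3469]
orientation: [-0.352, -3.117, 0.003]
contact_force: [0.4, -0.0, -0.3]
width: 0.0005
[0.66193264 0.0782873  0.34686939] [-0.35237833 -3.11743466  0.00348843] [ 0.046 -0.038  0.055  0.015  0.008  0.009] [ 0.43674567 -0.04054804 -0.32133406]
```

View pics/w1.png

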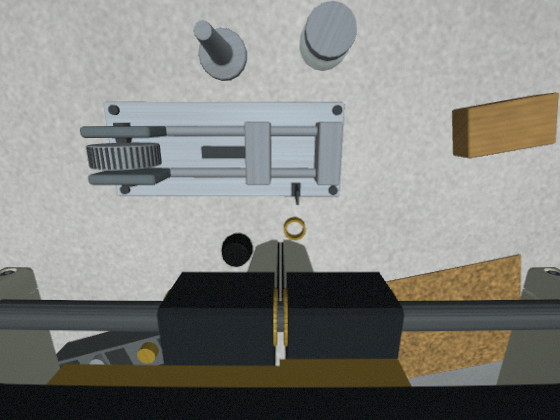

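Clear wrist view: jaw top at (246–271,122–184), blade at (296,183), fixed jaw at (318–341), wheel at (124,156). Next I zoom in to measure.

Run:
```python
import cv2
im=cv2.imread('pics/w1.png')
cv2.imwrite('pics/w1a.png',cv2.resize(im[110:210,230:350],None,fx=6,fy=6,interpolation=cv2.INTER_CUBIC))
cv2.imwrite('pics/w1b.png',cv2.resize(im[90:210,70:190],None,fx=5,fy=5,interpolation=cv2.INTER_CUBIC))
```

```text
(no output)
```

View pics/w1a.png

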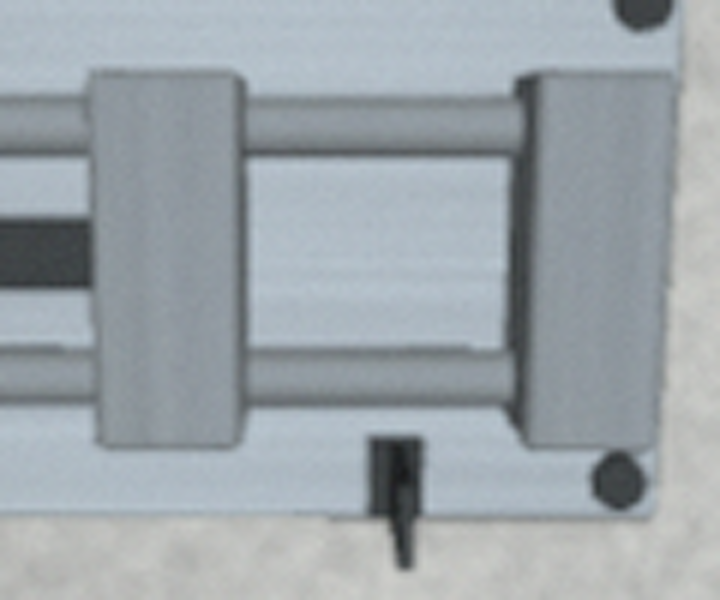

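View pics/w1b.png

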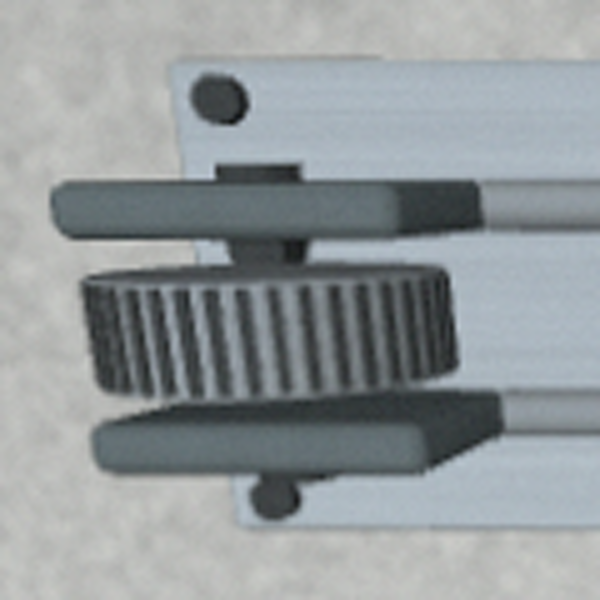

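```bash
cat > m1.py <<'E'
from h import *
from scipy.optimize import least_squares
v=np.load('o1.npy'); o=dict(tcp_pos=v[:3],orientation=v[3:]); c=cam('wrist',o)
za=lambda a,b:((a+.5)/6-.5+230,(b+.5)/6-.5+110)
zb=lambda a,b:((a+.5)/5-.5+70,(b+.5)/5-.5+90)
def loc(x,P):
    k,s=np.cos(x[2]),np.sin(x[2]);return np.array([x[0]+k*P[0]-s*P[1],x[1]+s*P[0]+k*P[1],P[2]])
pts=[(za(683,0),None),]
pts=[(zb(170,62),(-.125,.05,.012)),(zb(238,527),(-.125,-.05,.012)),(za(652,518),(.125,-.05,.012)),
(za(537,73),(.1,.03,.048)),(za(525,447),(.1,-.03,.048)),
(zb(268,392),(-.08,-.01,.085))]
f=lambda x:np.concatenate([proj(c,loc(x,P)+[0,0,x[3]])-np.array(u) for u,P in pts])
s=least_squares(f,[.598,.0286,1.3485,0],loss='soft_l1');x=s.x;print(x,np.degrees(x[2]));print(f(x).reshape(-1,2).round(1))
print('wheeltop',loc(x,(-.08,0,.085)),np.cos(x[2]),np.sin(x[2]))
def tolocal(P):
    d=np.array(P)-loc(x,(0,0,0));k,s=np.cos(x[2]),np.sin(x[2]);return 1000*np.array([k*d[0]+s*d[1],-s*d[0]+k*d[1]])
for n,u,z in [('j1',za(240,74),.048),('j2',za(241,445),.048),('jb1',za(91,74),.048),('jb2',za(97,445),.048),('bl out',za(404,568),.054),('bl in',za(402,505),.054)]:
    print(n,tolocal(atz(c,*u,z+x[3])).round(1))
# overlay
im=cv2.imread('pics/w1.png')[110:210,230:350]; im=cv2.resize(im,None,fx=6,fy=6,interpolation=cv2.INTER_CUBIC)
def seg(A,B,col):
    q=[tuple(np.int32((proj(c,loc(x,P)+[0,0,x[3]])-[230,110]+.5)*6)) for P in(A,B)];cv2.line(im,tuple(map(int,q[0])),tuple(map(int,q[1])),col,1)
for bx in(.0787,.0812):
    seg((bx,-.036,.054),(bx,-.05,.054),(0,0,255)); 
    for y in(-.036,-.05): seg((bx,y,.012),(bx,y,.054),(0,255,0))
cv2.imwrite('pics/ov.png',im)
E
python3 m1.py
```

```text
[ 0.59750346  0.02795257  1.34102424 -0.0078199 ] 76.83502942703694
[[ 0.6  0.3]
 [ 0.4 -0.9]
 [-3.3 -0.7]
 [ 1.   0.2]
 [ 0.5 -0.1]
 [-6.4  0.7]]
wheeltop [ 0.57928302 -0.0499449   0.085     ] 0.22775560193352676 0.9737183297996895
j1 [52.  29.8]
j2 [ 51.9 -30. ]
jb1 [28.3 29.7]
jb2 [ 27.7 -30.1]
bl out [ 79.3 -49.6]
bl in [ 78.7 -38.8]
```

View pics/ov.png

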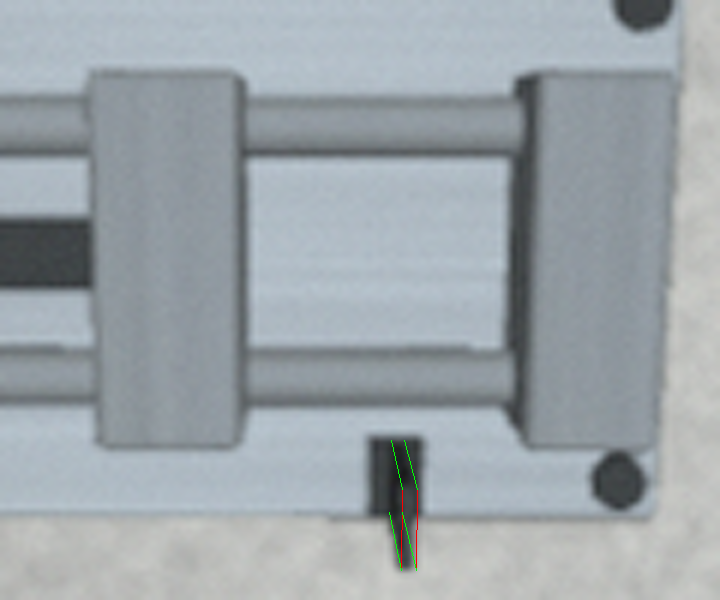

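Jaw face is at local ≈52 mm and the blade at ≈79 mm, so about 27 mm of jaw travel or 81 mm of rim. I'll approach above the wheel, 14 mm back from the top.

```bash
python3 -m creep '[[-2,-3.5,0,0,0,0,0],[-4,-7,0,0,0,0,0],[-6.2,-10.5,0,0,0,0,0],[-8.5,-14.1,0,0,0,0,0],[-8.5,-14.1,-2.5,0,0,0,0],[-8.5,-14.1,-5.2,0,0,0,0],[-8.5,-14.1,-5.2,0,0,0,0],[-8.5,-14.1,-5.2,0,0,0,0]]'
python3 - <<'E'
from h import *
im,o=snap('wrist','w2.png');print(o['tcp_pos'],o['orientation'],o['contact_force'])
snap('scene','s2.png')
im=cv2.imread('pics/s2.png')[160:285,230:390]; cv2.imwrite('pics/s2z.png',cv2.resize(im,None,fx=4.8,fy=4.8,interpolation=cv2.INTER_CUBIC))
E
```

```text
clock: 2.28
tcp_pos: [0.5746, -0.0599, 0.2946]
orientation: [-0.348, -3.114, 0.001]
contact_force: [0.9, -0.1, 0.2]
width: 0.0005
[ 0.57455483 -0.05992788  0.2945755 ] [-3.47578594e-01 -3.11376521e+00  1.34152513e-03] [ 0.89028034 -0.09523453  0.16268737]
```

View pics/w2.png

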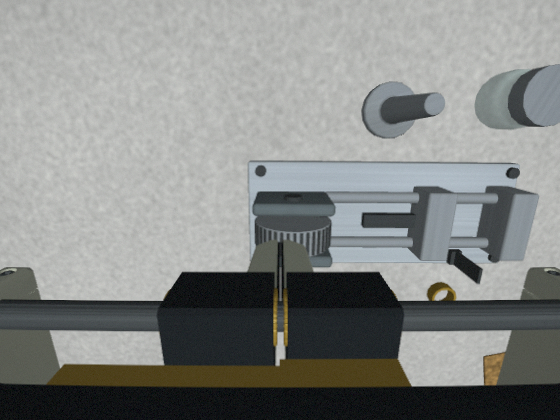

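View pics/s2z.png

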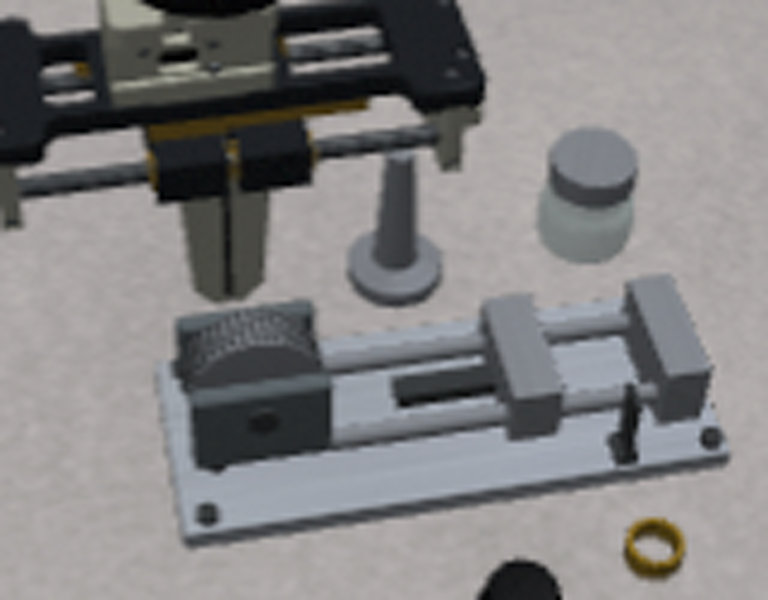

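```bash
python3 -m creep '[[0.2,-0.35,-1.0,0,0,0,0],[0.2,-0.35,-1.7,0,0,0,0],[0.2,-0.35,-2.1,0,0,0,0],[0.2,-0.35,-2.4,0,0,0,0],[0.2,-0.35,-2.6,0,0,0,0],[0.2,-0.35,-2.6,0,0,0,0]]'
python3 - <<'E'
from h import *
o=bot.get_obs();print(o['tcp_pos'],o['contact_force'],o['clock'])
E
```

```text
clock: 2.88
tcp_pos: [0.578, -0.0636, 0.2703]
orientation: [-0.347, -3.118, 0.003]
contact_force: [-1.3, 0.3, 2.2]
width: 0.0009
[ 0.57800734 -0.06360404  0.27027415] [-1.33199023  0.25772658  2.16381487] 2.8833
```

```bash
python3 -m creep '[[0,0,-0.25,0,0,0,0],[0,0,-0.45,0,0,0,0],[0.09,0.39,-0.45,0,0,0,0],[0.18,0.78,-0.45,0,0,0,0],[0.27,1.17,-0.45,0,0,0,0],[0.36,1.56,-0.45,0,0,0,0],[0.45,1.95,-0.45,0,0,0,0],[0.54,2.34,-0.45,0,0,0,0],[0.63,2.73,-0.45,0,0,0,0],[0.63,2.73,-0.45,0,0,0,0]]'
python3 - <<'E'
from h import *
snap('wrist','w3.png')
E
python3 -m creep '[[0,0,0.6,0,0,0,0],[0,0,1.5,0,0,0,0],[0,0,1.8,0,0,0,0],[0,0,1.8,0,0,0,0]]'
python3 - <<'E'
from h import *
im,o=snap('wrist','w4.png');print(o['tcp_pos'])
a=cv2.imread('pics/w2.png');b=cv2.imread('pics/w4.png')
cv2.imwrite('pics/w34.png',cv2.resize(np.vstack([a[150:290,220:540],cv2.imread('pics/w4.png')[150:290,220:540]]),None,fx=2,fy=2))
E
```

```text
clock: 3.72
tcp_pos: [0.5846, -0.0355, 0.2666]
orientation: [-0.347, -3.12, 0.002]
contact_force: [-1.2, 3.0, 5.1]
width: 0.0007
clock: 4.1
tcp_pos: [0.5849, -0.036, 0.2859]
orientation: [-0.348, -3.122, 0.002]
contact_force: [1.0, 0.6, -0.0]
width: 0.0005
[ 0.58494722 -0.03595068  0.28589362]
```

View pics/w34.png

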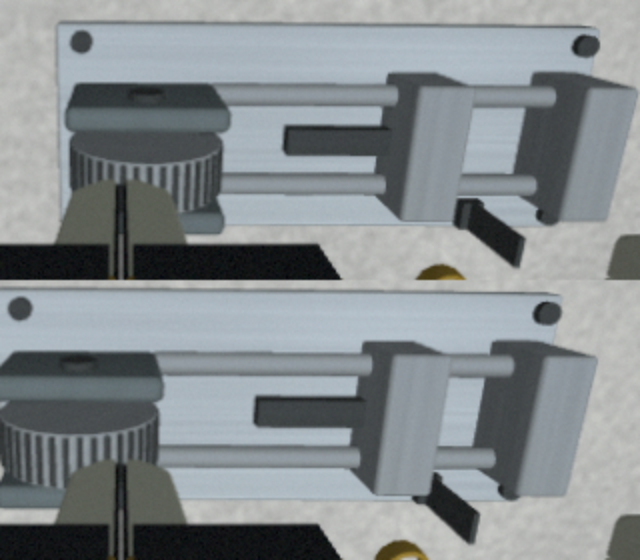

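The jaw advanced roughly 8–9 mm with little slip. Second stroke: back at height, then down again.

```bash
python3 -m creep '[[-0.32,-1.4,0,0,0,0,0],[-0.63,-2.73,0,0,0,0,0],[-0.63,-2.73,0,0,0,0,0],[-0.63,-2.73,-0.7,0,0,0,0],[-0.63,-2.73,-1.2,0,0,0,0],[-0.63,-2.73,-1.6,0,0,0,0],[-0.63,-2.73,-1.8,0,0,0,0],[-0.63,-2.73,-1.95,0,0,0,0],[-0.63,-2.73,-1.95,0,0,0,0]]'
```

```text
clock: 4.9
tcp_pos: [0.5783, -0.0632, 0.2659]
orientation: [-0.346, -3.12, 0.004]
contact_force: [-3.8, -1.6, 7.5]
width: 0.0008
```

```bash
python3 -m creep '[[0.09,0.39,0,0,0,0,0],[0.18,0.78,0,0,0,0,0],[0.27,1.17,0,0,0,0,0],[0.36,1.56,0,0,0,0,0],[0.45,1.95,0,0,0,0,0],[0.54,2.34,0,0,0,0,0],[0.63,2.73,0,0,0,0,0],[0.63,2.73,0,0,0,0,0]]' 
python3 -m creep '[[0,0,0.6,0,0,0,0],[0,0,1.5,0,0,0,0],[0,0,1.9,0,0,0,0],[0,0,1.9,0,0,0,0]]'
python3 - <<'E'
from h import *
im,o=snap('wrist','w5.png');print(o['tcp_pos'])
cv2.imwrite('pics/w45.png',cv2.resize(np.vstack([cv2.imread('pics/w4.png')[150:290,220:540],im[150:290,220:540]]),None,fx=2,fy=2))
E
```

```text
clock: 5.57
tcp_pos: [0.5849, -0.0345, 0.2664]
orientation: [-0.345, -3.121, 0.002]
contact_force: [0.0, 3.0, 4.2]
width: 0.0004
clock: 5.9
tcp_pos: [0.5853, -0.0346, 0.2868]
orientation: [0.345, 3.122, -0.003]
contact_force: [-0.0, 0.3, 0.8]
width: 0.0003
[ 0.58527446 -0.03461719  0.28676172]
```

View pics/w45.png

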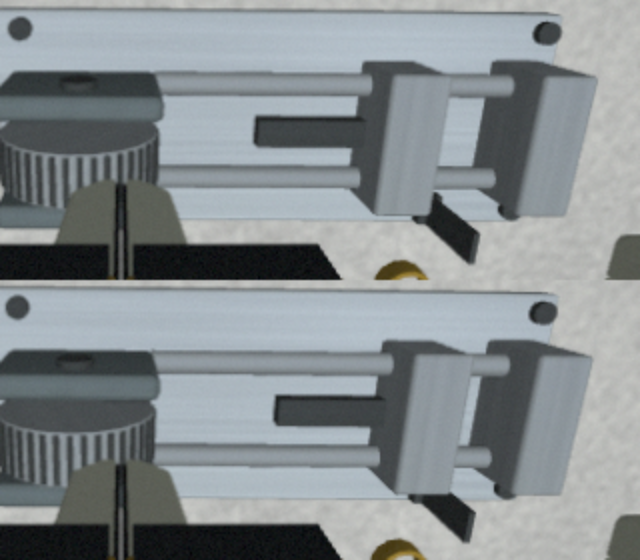

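```bash
python3 -m creep '[[0,0,2,0,0,0,0],[1.5,2.5,4.5,0,0,0,0],[3.5,5.5,6,0,0,0,0],[5.5,8.7,6,0,0,0,0],[7.2,11.2,6,0,0,0,0],[8,12.7,6,0,0,0,0],[8,12.7,6,0,0,0,0],[8,12.7,6,0,0,0,0]]'
python3 - <<'E'
from h import *
im,o=snap('wrist','w6.png');np.save('o6.npy',np.r_[o['tcp_pos'],o['orientation']]);print(o['tcp_pos'])
cv2.imwrite('pics/w6a.png',cv2.resize(im[105:205,210:340],None,fx=6,fy=6,interpolation=cv2.INTER_CUBIC))
E
```

```text
clock: 6.62
tcp_pos: [0.6649, 0.0929, 0.3452]
orientation: [-0.342, -3.121, 0.003]
contact_force: [-0.3, -0.5, 0.1]
width: 0.0006
[0.66493147 0.0929422  0.3451677 ]
```

View pics/w6a.png

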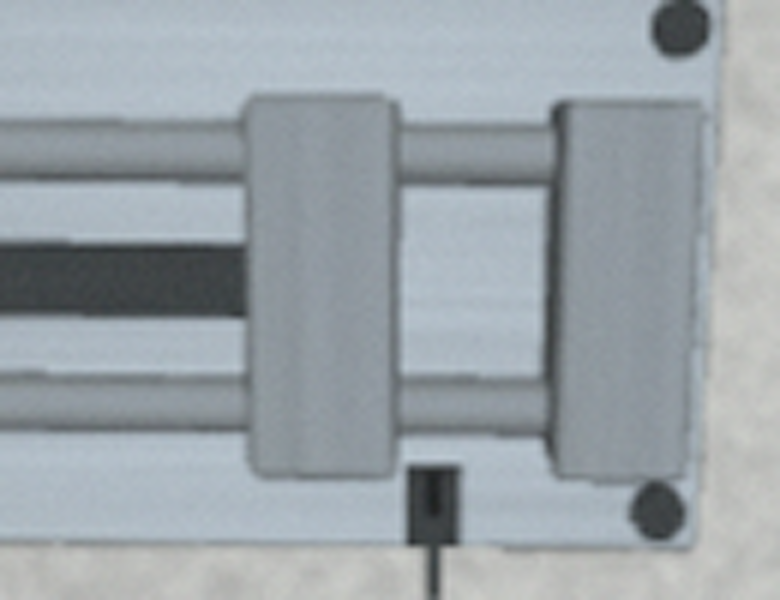

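```bash
cat > m2.py <<'E'
from h import *
import sys
def meas(f,ox,oy,ja,jb,fa,fb,bi,bo,k=6,dz=0):
    v=np.load(f); c=cam('wrist',dict(tcp_pos=v[:3],orientation=v[3:]))
    P=lambda a,z:atz(c,(a[0]+.5)/k-.5+ox,(a[1]+.5)/k-.5+oy,z+dz)[:2]
    A,B,C,D=[P(q,.048) for q in(ja,jb,fa,fb)]; I,O=P(bi,.054),P(bo,.054)
    u=(A-B)/np.linalg.norm(A-B); n=np.array([u[1],-u[0]]); u2=(C-D)/np.linalg.norm(C-D)
    print('heading jaw %.2f fixed %.2f'%tuple(np.degrees(np.arctan2(-q[0],q[1])) +90 for q in(u,u2)), 'len',np.linalg.norm(A-B)*1e3,np.linalg.norm(C-D)*1e3)
    for t in np.radians([76.8,77.3]):
        n=np.array([np.cos(t),np.sin(t)]); m=(A+B)/2
        print('gap %.1f'%((n@((C+D)/2-m))*1e3),'blade-jaw in %.1f out %.1f mm'%(n@(I-m)*1e3,n@(O-m)*1e3))
E
python3 - <<'E'
from m2 import *
meas('o6.npy',210,105,(395,97),(392,476),(560,103),(553,476),(433,545),(433,598))
v=np.load('o6.npy');print(v)
meas('o1.npy',230,110,(240,74),(241,445),(537,74),(525,447),(402,505),(404,568))
E
```

```text
heading jaw 166.78 fixed 167.58 len 58.97949394014071 58.08385570069197
gap 25.7 blade-jaw in 6.8 out 6.9 mm
gap 25.7 blade-jaw in 6.4 out 6.5 mm
[ 0.66493147  0.0929422   0.3451677  -0.34234374 -3.12138442  0.00343935]
heading jaw 166.73 fixed 167.24 len 58.15350914311461 58.473884876417266
gap 46.1 blade-jaw in 26.1 out 26.6 mm
gap 46.1 blade-jaw in 25.8 out 26.2 mm
```

About 6.6 mm of jaw travel is left, or roughly 19 mm of rim. I'll do a somewhat short third stroke, then check.

```bash
python3 -m creep '[[-2,-3.5,0,0,0,0,0],[-4.2,-7.3,0,0,0,0,0],[-6.4,-11.2,0,0,0,0,0],[-8.7,-15.1,0,0,0,0,0],[-8.7,-15.1,-2.5,0,0,0,0],[-8.7,-15.1,-5,0,0,0,0],[-8.7,-15.1,-5.8,0,0,0,0],[-8.7,-15.1,-5.8,0,0,0,0],[-8.7,-15.1,-5.8,0,0,0,0]]'
```

```text
clock: 7.42
tcp_pos: [0.5775, -0.0594, 0.2875]
orientation: [-0.345, -3.12, 0.004]
contact_force: [0.8, 0.2, -0.2]
width: 0.0003
```

```bash
python3 -m creep '[[0.1,0.1,-0.7,0,0,0,0],[0.1,0.1,-1.2,0,0,0,0],[0.1,0.1,-1.6,0,0,0,0],[0.1,0.1,-1.9,0,0,0,0],[0.1,0.1,-2.1,0,0,0,0],[0.1,0.1,-2.1,0,0,0,0]]'
```

```text
clock: 7.92
tcp_pos: [0.5788, -0.0584, 0.2672]
orientation: [-0.344, -3.122, 0.005]
contact_force: [-2.3, -0.3, 8.1]
width: 0.0008
```

```bash
python3 -m creep '[[0.08,0.33,0,0,0,0,0],[0.15,0.66,0,0,0,0,0],[0.22,0.99,0,0,0,0,0],[0.30,1.32,0,0,0,0,0],[0.37,1.65,0,0,0,0,0],[0.37,1.65,0,0,0,0,0],[0.37,1.65,0,0,0,0,0]]'; python3 -m creep '[[0,0,0.6,0,0,0,0],[0,0,2,0,0,0,0],[1.5,2.5,5,0,0,0,0],[3.5,5.5,8,0,0,0,0],[5.5,8.7,8,0,0,0,0],[7.2,11.2,8,0,0,0,0],[8,13.2,8,0,0,0,0],[8,13.2,8,0,0,0,0],[8,13.2,8,0,0,0,0]]'
python3 - <<'E'
from h import *
im,o=snap('wrist','w7.png');np.save('o7.npy',np.r_[o['tcp_pos'],o['orientation']]);print(o['tcp_pos'])
cv2.imwrite('pics/w7a.png',cv2.resize(im[105:205,210:340],None,fx=6,fy=6,interpolation=cv2.INTER_CUBIC))
E
```

```text
clock: 8.5
tcp_pos: [0.5827, -0.0412, 0.2681]
orientation: [-0.343, -3.123, 0.004]
contact_force: [-0.7, 1.4, 5.5]
width: 0.0007
clock: 9.25
tcp_pos: [0.6627, 0.0921, 0.3477]
orientation: [-0.339, -3.122, 0.005]
contact_force: [0.4, -0.1, -0.7]
width: 0.0006
[0.6627274  0.09209952 0.34773901]
```

View pics/w7a.png

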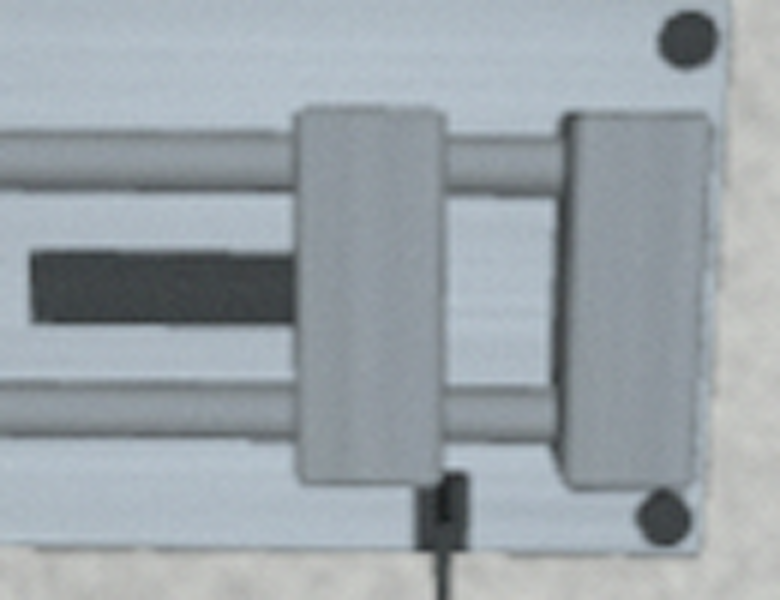

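Nearly in line: the jaw face edge runs (445,110)→(441,480) and the blade is at ≈443. I'll take a closer picture, centred over the blade.

```bash
python3 -m creep '[[0.5,0.1,-2,0,0,0,0],[0.9,0.2,-4.5,0,0,0,0],[0.9,0.2,-7,0,0,0,0],[0.9,0.2,-7,0,0,0,0],[0.9,0.2,-7,0,0,0,0],[0.9,0.2,-7,0,0,0,0]]'
python3 - <<'E'
from h import *
im,o=snap('wrist','w8.png');np.save('o8.npy',np.r_[o['tcp_pos'],o['orientation']]);print(o['tcp_pos'],o['joint_velocities'].round(3))
E
```

```text
clock: 9.8
tcp_pos: [0.6717, 0.092, 0.2791]
orientation: [0.343, 3.123, -0.005]
contact_force: [0.8, -0.0, 0.9]
width: 0.0007
[0.67170951 0.09204217 0.27913573] [ 0.008 -0.017 -0.022  0.001 -0.003  0.003]
```

View pics/w8.png

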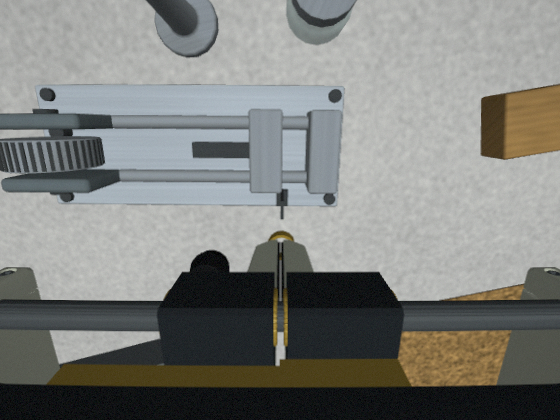

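Run:
```python
import cv2
im=cv2.imread('pics/w8.png')
cv2.imwrite('pics/w8a.png',cv2.resize(im[160:225,245:305],None,fx=9,fy=9,interpolation=cv2.INTER_CUBIC))
cv2.imwrite('pics/w8b.png',cv2.resize(im[100:225,235:350],None,fx=4.8,fy=4.8,interpolation=cv2.INTER_CUBIC))
```

```text
(no output)
```

View pics/w8a.png

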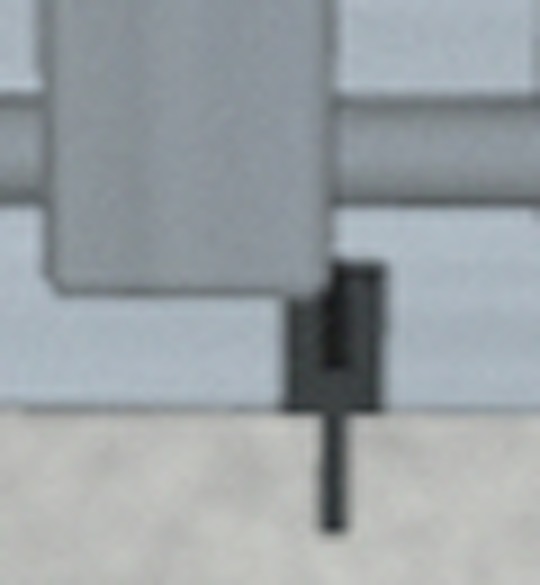

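View pics/w8b.png

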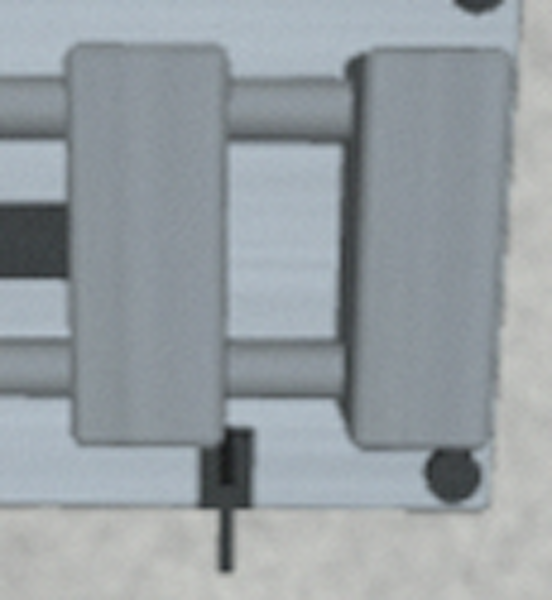

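Run:
```python
from m2 import *
im=cv2.cvtColor(cv2.imread('pics/w8.png'),cv2.COLOR_BGR2GRAY).astype(int)
for r in (112,120,140,150,160,165,168,180,185,188,190,191): print(r,im[r,274:293])
print()
for r in (200,203,206,208,210,212,214,216,218): print(r,im[r,274:293])
print()
for r in (115,140,150,160,185): print(r,im[r,300:318])
```

```text
112 [144 146 150 146 149 148 144 132 147 175 181 181 182 181 179 181 180 181
 178]
120 [147 148 149 147 146 150 142 127 122 137 149 148 150 150 148 150 149 149
 148]
140 [146 146 149 147 149 146 142 121 144 179 179 179 178 176 178 178 178 178
 175]
150 [147 148 146 148 146 148 136 127 150 180 179 178 177 177 179 176 180 178
 178]
160 [148 146 146 148 149 147 136 126 150 179 180 183 178 179 180 180 179 181
 179]
165 [148 147 147 148 148 145 138 122 144 178 179 177 176 174 173 173 174 176
 177]
168 [149 148 149 148 149 145 137 134 156 178 179 180 179 177 178 179 178 177
 177]
180 [147 148 146 146 148 144 133 117 113 126 125 128 127 128 129 126 128 126
 128]
185 [146 148 149 150 147 143 137 129 159 182 184 182 185 183 184 180 183 183
 184]
188 [145 147 146 148 149 142 133 122 125 150 160 158 160 170 183 181 184 182
 180]
190 [146 147 147 145 149 144 135  99  40  43  52  51  49  88 149 179 179 179
 177]
191 [140 137 140 137 141 138 120  82  35  47  65  58  55  97 152 178 180 178
 177]

200 [182 167 123  69  66  63  52  32  30  42  58  66  62 115 165 179 178 179
 179]
203 [180 168 122  63
[... 334 characters left out ...]
85 172 121  63  63 118 172 187 187 187 184 187 183 181
 181]
214 [181 184 190 191 189 178 127  66  64 119 171 186 187 186 190 191 192 192
 186]
216 [186 189 186 188 186 177 124  62  65 122 172 189 188 190 190 195 193 194
 193]
218 [194 191 186 184 188 174 131  64  62 122 178 193 191 190 189 186 185 184
 185]

115 [161 161 160 159 163 171 141  85  71  68  83 112 132 146 151 149 149 147]
140 [177 177 179 176 177 154 103  70  70  78 106 128 145 149 148 147 148 148]
150 [179 181 178 179 175 137  66  68  70  92 117 133 145 147 143 145 148 148]
160 [178 180 180 178 166 118  65  71  73 100 126 138 147 144 143 145 147 149]
185 [183 183 183 181 180 142  84  68  97 123 135 144 142 145 143 146 151 147]
```

Row profiles put the jaw's face silhouette at col ≈281.9 along its whole length and the blade's centre at col ≈281.55. That makes them in line to about 0.3 mm, with the camera nearly straight above. I'll back off and do a last check.

```bash
python3 -m creep '[[0,0,3,0,0,0,0],[0,0,6,0,0,0,0],[0,0,8,0,0,0,0],[0,0,8,0,0,0,0],[0,0,8,0,0,0,0]]'
python3 - <<'E'
from h import *
im,o=snap('wrist','w9.png'); s,_=snap('scene','s9.png')
print(o['clock'])
cv2.imwrite('pics/f9.png',np.hstack([cv2.resize(im[20:240,120:380],(400,338)),cv2.resize(s[170:300,230:390],(400,325))[:,:] if 0 else cv2.resize(s[170:300,230:390],(400,338))]))
E
```

```text
clock: 10.27
tcp_pos: [0.6723, 0.0921, 0.3633]
orientation: [0.342, 3.115, -0.004]
contact_force: [-0.4, 0.1, -0.4]
width: 0.0005
10.2667
```

View pics/f9.png

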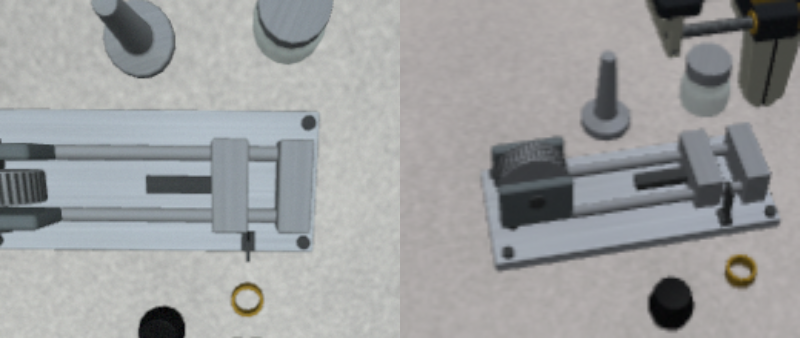

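The jaw edge and blade line up at x≈248 in the left half of the picture. The loose parts stand where they were, and the arm is clear.

```bash
python3 -c "
from plant import bot
print(bot.close_job())"
```

```text
the job is handed in; nothing more can be done
None
```

The jaw fixture is set: the sliding jaw's gripping face is in line with the gauge blade to about 0.3 mm, and the job is handed in at about 10.4 s.

- **What I did:** I rolled the wheel with the closed fingertips in three strokes (about 28, 28 and 17 mm of rim). The contact force I read was at most about 8 N. I then lifted the finger clear.
- **Jaw check:** The close wrist picture, taken almost straight above the blade, put the jaw face at column 281.9 and the blade's middle at 281.55. My reading error there is about ±0.5 mm. Rougher readings by eye from the zoomed pictures put the jaw 0.4 to 0.7 mm short of the blade instead, still well under a millimetre.
- **Other checks:** In the final wrist and scene views the loupe, blank, mandrel and jar looked undisturbed. The driver, pack and dish were not in those final crops, but the arm did not go near them. The force reading was near zero, with the arm touching nothing.
- **Disagreement:** My first fixture fit from the wrist camera left several pixels of error on the wheel and an 8 mm height offset. I used only readings taken relative to the blade for the final setting.

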